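Hold the cleaned check ball level under the magnifier

ROBOT

A 6-joint arm with a two-finger parallel gripper is mounted at the origin on a cart in front of the work surface, level with it; the furniture and walls round the work are solid. World frame = base frame: x ahead of the robot, y to its left, z up, the work surface at z = 0. Lengths are in m, angles in degrees, forces in N, time in s.
With the tool pointing down it reaches from about 0.35 to 0.875 m from the base axis. Payload 4.2 kg.
Tool frame: the origin (TCP) lies on the centre line of the jaws, within the pads' length; the fingertips stand ctrl.finger_overhang ahead of it and the grasp point (between the pads) lies 8 mm behind it (ctrl.finger_overhang is the distance from the TCP to the fingertips, in m); z points along the fingers, y is the line along which they close (so a half turn about z gives the same grasp; the last joint's range is limited). The gripper opens to 85 mm and grips with 20 to 120 N. Pads are 22 mm wide; open, the fingers measure 114 mm over their backs; the gripper's body (76 mm by 85 mm) begins 54 mm behind the grasp point. The pads swing forward as they close: fully open they stand 13 mm farther back than shut.
Start: joints at [81.165, 22.042, 0.453, 0, -68.411, -14.817], TCP at [0.251, 0.572, 0.242] pointing down, gripper open.
Joint ranges: [-179.83, 179.83], [-69.29, 118.12], [-61.27, 80.66], [-181.25, 117.63], [-171.15, -9.14], [-177.46, 177.46]. Speed limits (degrees/s): [159.86, 159.86, 180, 180, 180, 180].

INTERFACE

Orientations are given as a 3x3 rotation matrix whose columns are the frame's x, y, z axes.
In Python, from plant import ctrl gives the robot as it stands.
- The arm moves only by the shell command python3 -m pendant 'ROWS' [FORCE]. ROWS is JSON, a list of rows, each a list of 7 numbers: the shift along the world's x, y, z scaled (see below), then the turn, a rotation vector about the world's x, y, z scaled (see below), then the opening, from -1 (shut) to 1 (fully open). A call has 1 to 12 rows; each row is the pose to reach, as a shift and turn from the pose commanded when the call began; what a row does not reach only later rows make up. The controller multiplies each number of a shift by 0.15 m and each number of a turn by 45 degrees. A row lasts 1/12 s, in which the tool goes at most 41.7 mm and 7.16 degrees, less where a joint would pass 70% of its speed; a pose out of reach is approached as far as the arm can. A call with a number of a shift or a turn outside -1 to 1 is refused whole. A call with a gripper value outside its range is refused whole. The fingers move at their own pace and stop on an object; FORCE is the grip in N (left out, the last holds). Time passes only in rows, so rows that repeat a pose let the fingers close. It gives the time, the measured TCP pose, the force, the opening and the grip force at its end, in the units of the state.
- ctrl.get_obs(): the state, without advancing time (a new reading comes with each control period).
- ctrl.grab_frame(name): name is "scene" or "top"; returns a dict with "pixels" (480x640x3 uint8, red, green, blue), "fovy" (degrees; the focal length in pixels is half the picture's height over the tangent of half this angle, whatever the lens; pixels are square), "cx", "cy" (the principal point, pixels), "R" (3x3) and "t" (3): a world point X has camera coordinates R X + t. Camera axes: x right, y down, z forward; pixel columns grow to the right and rows downward; lengths in m; the calibration is good to about 2 mm. A picture is of the moment at which its call begins. There is no depth.
- ctrl.close_job(): hands the job in; it is judged then, once.
Trained networks look in a picture, given as the dict that the camera call returned (one of the last four; its "shot" number tells which), for a name from the list of things; names that differ only in an ending like _2 or _b are one class to them, and where a whole thing is asked for, a point or a joint stands for the part that bears it (a point fixed in the world has none). Each returns a list of dicts, best first, with "p" (0 to 1); they miss things now and then, are a little off and sometimes report something else, mostly with a low value. They report only what shows in the picture. A call takes as long as a camera call.
- ctrl.find_in(picture, thing): "pixel" ([column, row] in pixels, amid what is visible of it).
- ctrl.trace(picture, thing): "pixels" (480x640 bool, what is visible of it) and "pixel" ([column, row] in pixels, amid what is visible of it).
- ctrl.place_of(picture, thing): "pixel" ([column, row] in pixels: a listed point, or the origin of a listed thing).
The state is a dict: "time": time; "qpos": joint angles; "dq": joint speeds; "joint_torque": joint torques, N m; "position": TCP position; "eef_rot": TCP orientation; "contact_force": force on the tool from outside, world axes, zero at the start; "torque": the same for the moment, N m; "opening": finger opening in m; "finger_force": force on a finger pad.
Only numpy, scipy, OpenCV 4.12 (cv2) and the standard library are available. Lean on these libraries where they do the work, as an engineer would, in place of code of your own. Each camera call takes 0.05 s, during which the arm holds its last target. There are 200 camera calls.

TASK

Using the hand scoop by its handle, lift the freshly cleaned ceramic check ball out of the draining dish and tip it into the inspection tray so that it settles in the tray's pocket, then stand the scoop back down on its bottom and let go of it; the gripper's fingers must not touch the ball. Then take the tray by its handle, carry it level so that the ball stays in the pocket, and finish still holding the tray level and still in the air, the ball centred under the magnifier's lens and about 80 mm below it. Do not bump the magnifier or disturb the brass nozzle, the sample cup and the pliers.

Things in the scene. Friction and masses are not known exactly. Their poses are not given: they have to be found in the camera images.
- dish: Steel draining dish, a narrow open trough, fixed. Origin under its centre at bench level, x lengthwise, z up. Flat inner floor 3 mm above the bench, x -90 to +90, y -30 to +30 mm; rim 28 mm above the bench, flange to x -103 to +114, y +-43 mm. Ends and sides upright except the +x end, which slopes outward 68 degrees from level. The ball lies on the floor, its centre at x 30 to 70 mm.
- ball_center (a point): Centre of the white ceramic check ball, 25 mm diameter, about 32 g. It rolls freely.
- ball: The same ball; its axes turn as it rolls.
- scoop: Loose steel scoop, about 90 g, standing on its flat bottom. Origin: centre of the bowl's underside; x to its open lipless nose, z up. Bowl x -32 to +32 mm, 46 mm wide, 1.6 mm sheet; walls 21 mm high at the back, 10 at the nose. Black handle, flat sides 14 mm apart along y, 20 mm deep, rises backward at 55 degrees from level to x -95, z +104 mm. A ball in it rolls at any tilt.
- scoop_grip (a point): Point in the middle of the scoop's handle where it is gripped across its flat sides (fingers closing along the scoop's y): in the scoop's frame x -67, y 0, z +64 mm.
- tray: Loose aluminium tray, long black handle, about 150 g. Origin under the middle of the pan at its underside; x from handle to pan, z up. Pan 112 mm square, 28 mm high; floor falls 10 degrees from all sides to a central dark pocket 30 mm square, 4 mm deep, where the ball settles with 6 mm play each way. Level handle x -70 to -205 mm, flat sides 14 mm apart along y, z +22 to +42 mm.
- tray_grip (a point): Point on the tray's handle where it is gripped across its flat sides (fingers closing along the tray's y): in the tray's frame x -170, y 0, z +32 mm.
- tray_seat (a point): Where the ball's centre is when the ball lies in the middle of the pocket: in the tray's frame x 0, y 0, z +16.5 mm.
- magnifier: Bench magnifier, fixed: white round foot 130 mm across and 34 mm high, thin post and a bent rigid arm, up to 350 mm above the bench, that carries the level round lens. Origin on the bench straight below the lens centre; the foot's centre lies at x +190, y +45 mm in its frame, the post and arm on that side of the lens.
- lens (a point): Centre of the round lens, level, 290 mm above the bench; its white ring is 112 mm across outside and its underside is 11 mm below this point. Below it the space is free down to the bench.
- brass_nozzle: Bystander: small loose brass nozzle, 22 x 25 mm, 30 mm high, standing; origin under its centre.
- sample_cup: Bystander: loose round clear cup of white granulate, 64 mm across, 61 mm high; origin under its centre.
- pliers: Bystander: loose pliers with orange grips lying flat, 75 x 207 x 19 mm, long along y; origin under the centre.

How it is judged:
By the outcome, as a careful person would: the job done as asked, in the order asked, and still so for the second after the job is handed in, while the arm keeps its last pose, push and grip.
It also fails if it takes over 64 s, if anything falls off the work surface, if the arm or the gripper's body presses on something with over 40 N, if the wrist force passes 120 N, or if a joint passes its speed limit or range.

## Working session

There is one attempt and no reset: what is moved stays moved. The work goes in short steps, Python scripts to look and compute and a shell command to move; the robot and the scene stay as the last step left them, time stands still between calls to the robot, and variables do not carry over. Pictures are saved under pics/ and viewed, at most 10 in all, crops included, and the job is handed in when it is done.

```bash
ls; mkdir -p pics; cat > h.py <<'E'
import numpy as np, cv2
from plant import ctrl
def K(p):
    f=240/np.tan(np.radians(p['fovy'])/2); return f
def ray(p,px):
    f=K(p); R=np.array(p['R']); t=np.array(p['t'])
    d=R.T@np.array([(px[0]-p['cx'])/f,(px[1]-p['cy'])/f,1]); return -R.T@t,d
def atz(p,px,z):
    c,d=ray(p,px); return c+d*(z-c[2])/d[2]
def proj(p,X):
    c=np.array(p['R'])@np.array(X)+np.array(p['t']); return c[:2]/c[2]*K(p)+[p['cx'],p['cy']]
def tri(ps,pxs):
    A=np.zeros((3,3));b=np.zeros(3)
    for p,x in zip(ps,pxs):
        c,d=ray(p,x); d=d/np.linalg.norm(d);M=np.eye(3)-np.outer(d,d);A+=M;b+=M@c
    return np.linalg.solve(A,b)
def save(p,n): cv2.imwrite(f'pics/{n}.png',p['pixels'][:,:,::-1])
E
python3 - <<'E'
from h import *
np.set_printoptions(precision=4,suppress=True)
print(ctrl.finger_overhang, ctrl.get_obs())
P={n:ctrl.grab_frame(n) for n in('scene','top')}
for n in P: save(P[n],n+'0'); c,d=ray(P[n],(320,240));print(n,P[n]['fovy'],c,d)
for th in['dish','ball_center','scoop','scoop_grip','tray','tray_grip','tray_seat','magnifier','lens','brass_nozzle','sample_cup','pliers']:
    r=[]
    for n in P:
        q=ctrl.place_of(P[n],th); r.append(q[0] if q else None); print(th,n,[(np.array(a['pixel']).round(1),round(a['p'],2)) for a in q[:2]], atz(P[n],q[0]['pixel'],0) if q else '')
    if all(r): print('   tri',tri(list(P.values()),[a['pixel'] for a in r]))
E
```

```text
pics
0.011 {'time': 0.0, 'qpos': array([ 81.1663,  22.0914,   0.3787,  -0.0302, -68.4105, -14.8169]), 'dq': array([-0.0333, -0.0305, -0.0473, -0.0413, -0.0254,  0.0932]), 'joint_torque': array([  0.0004, -39.2294,  18.8399,   4.1862,  -0.0046,  -0.    ]), 'position': array([0.2505, 0.572 , 0.2412]), 'eef_rot': array([[ 0.9159, -0.4013, -0.0008],
       [-0.4013, -0.9159, -0.002 ],
       [ 0.0001,  0.0022, -1.    ]]), 'contact_force': array([ 0.2899,  0.259 , -0.2805]), 'torque': array([0.0101, 0.0365, 0.0135]), 'finger_force': 0.0, 'opening': 0.08534983577428305}
scene 46.49398089864628 [-0.4857  0.6732  1.539 ] [ 0.5544 -0.3786 -0.7411]
top 56.125585736881504 [ 0.2972 -0.0441  1.3017] [ 0.2205  0.0126 -0.9754]
dish scene [(array([383. , 250.1]), 0.64)] [ 0.4993 -0.2798  0.    ]
dish top [(array([401.5, 278.9]), 0.55)] [ 0.4937 -0.2728  0.    ]
   tri [ 0.4912 -0.271   0.0133]
ball_center scene [(array([388.4, 240.7]), 0.55), (array([435.5, 244.5]), 0.38)] [ 0.5252 -0.3252  0.    ]
ball_center top [(array([264.3, 270.4]), 0.73), (array([417.6, 269.6]), 0.57)] [0.4883 0.128  0.    ]

[... 888 characters left out ...]
array([146.8, 198.9]), 0.95), (array([287.8, 218. ]), 0.62)] [0.6785 0.5036 0.    ]
   tri [0.5947 0.3811 0.3015]
brass_nozzle scene [(array([250.1, 318.5]), 0.39)] [0.499  0.2726 0.    ]
brass_nozzle top [(array([215.3, 262.7]), 0.6), (array([265.4, 271.3]), 0.38)] [0.5001 0.2735 0.    ]
   tri [ 0.4996  0.273  -0.0001]
sample_cup scene [(array([210. , 351.5]), 0.66)] [0.4581 0.4376 0.    ]
sample_cup top [(array([164.2, 272.1]), 0.69)] [0.4612 0.4185 0.    ]
   tri [ 0.4679  0.4309 -0.0235]
pliers scene [(array([436. , 243.6]), 0.87), (array([387.9, 240.2]), 0.7)] [ 0.4182 -0.4652  0.    ]
pliers top [(array([470. , 308.4]), 0.77)] [ 0.4233 -0.4725  0.    ]
   tri [ 0.4252 -0.4758 -0.013 ]
```

View pics/top0.png

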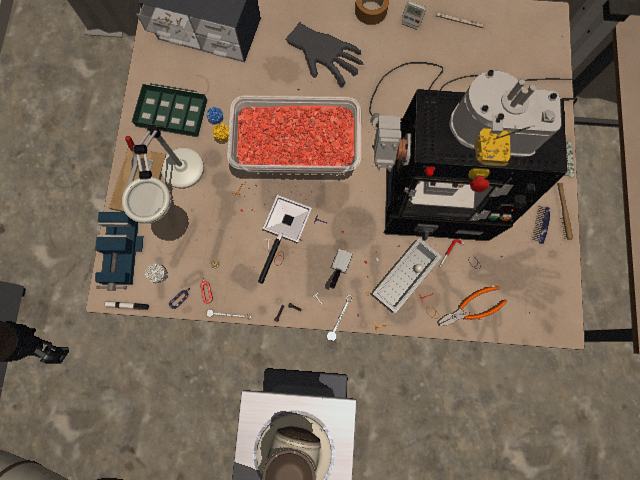

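View pics/scene0.png

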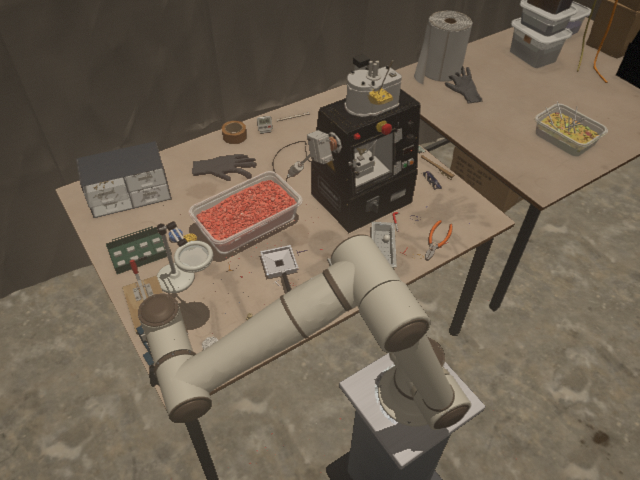

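The top picture shows the tray pocket at (288,219), the scoop bowl at (342,261) with its handle down to (331,288), the dish at (407,275) with the ball at (418,268), the lens at (147,199), the nozzle at about (215,263), the cup at (155,271) and the pliers at (475,305). In the scene view the arm hides the scoop.

```bash
python3 - <<'E'
from h import *
p=ctrl.grab_frame('top'); im=p['pixels'][:,:,::-1]
a=cv2.resize(im[195:315,240:450][:, :],None,fx=3.8,fy=3.8,interpolation=cv2.INTER_CUBIC)
for c in range(240,450,20): cv2.line(a,(int((c-240+.5)*3.8),0),(int((c-240+.5)*3.8),8 if c%100 else 20),(0,255,0),1)
for r in range(195,315,20): cv2.line(a,(0,int((r-195+.5)*3.8)),(8,int((r-195+.5)*3.8)),(0,255,0),1)
cv2.imwrite('pics/crop1.png',a)
for th in['scoop','tray','dish','ball']:
    for q in ctrl.trace(p,th)[:2]:
        m=q['pixels'].astype(np.uint8); n,l,s,c=cv2.connectedComponentsWithStats(m); ys,xs=np.nonzero(m)
        print(th,round(q['p'],2),m.sum(),q['pixel'],xs.min(),xs.max(),ys.min(),ys.max(),cv2.minAreaRect(np.c_[xs,ys].astype(np.float32)))
E
```

```text
scoop 0.84 448 [337.1, 263.8] 330 352 250 287 ((339.1000061035156, 269.20001220703125), (16.127614974975586, 38.263553619384766), 18.434947967529297)
scoop 0.5 621 [469.4, 313.5] 438 505 287 325 ((470.50006103515625, 309.0), (26.385601043701172, 69.76531982421875), 63.43495178222656)
tray 0.62 1760 [283.4, 219.9] 259 310 195 282 ((277.8793029785156, 241.5517120361328), (39.18171691894531, 88.39098358154297), 21.801410675048828)
dish 0.58 2058 [407.1, 277.3] 374 439 240 311 ((406.998046875, 274.72808837890625), (30.018600463867188, 72.84016418457031), 39.957550048828125)
```

View pics/crop1.png

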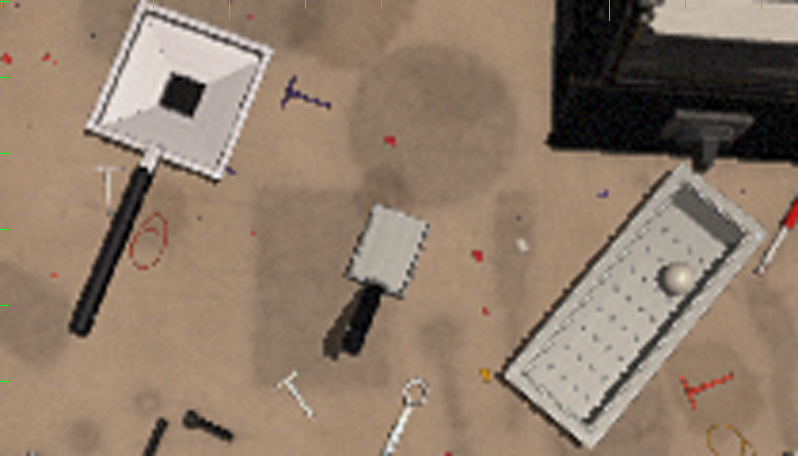

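Crop 1: the tray rim corners are at crop (142,3), (272,50), (218,180) and (88,130), with the handle end at (80,333). The scoop's nose is the upper edge, and its handle runs to (352,348). The dish's sloped end is at upper right, and the ball is at (678,279).

```bash
python3 - <<'E'
from h import *
from scipy.optimize import least_squares
np.set_printoptions(precision=4,suppress=True)
p=ctrl.grab_frame('top'); s=ctrl.grab_frame('scene')
C=lambda c:(np.array(c)+.5)/3.8-.5+[240,195]
def fit(name,model,pix,g):
    model=np.array(model,float)/1000
    def w(v):
        c,sn=np.cos(v[2]),np.sin(v[2]); return np.c_[v[0]+c*model[:,0]-sn*model[:,1],v[1]+sn*model[:,0]+c*model[:,1],model[:,2]]
    f=lambda v:np.concatenate([proj(p,X)-C(q) for X,q in zip(w(v),pix)])
    r=least_squares(f,g,x_scale=[.01,.01,.1]); print(name,r.x[:2],np.degrees(r.x[2]),'res px',r.fun.reshape(-1,2).round(2).tolist()); return r.x
# far-left = +x,+y
t=fit('tray',[[56,56,28],[56,-56,28],[-56,-56,28],[-56,56,28],[0,0,8],[-205,0,42]],[(142,3),(272,50),(218,180),(88,130),(184,95),(80,333)],[.65,.075,-.25])
sc=fit('scoop',[[32,23,10],[32,-23,10],[-32,-23,21],[-32,23,21],[-95,0,104]],[(378,205),(429,225),(400,297),(346,275),(352,348)],[.53,-.09,-.3])
d=fit('dish',[[114,43,28],[114,-43,28],[-103,-43,28],[-103,43,28]],[(685,163),(766,232),(588,447),(500,375)],[.49,-.27,-.7])
b=atz(p,C((678,279)),.0155); print('ball',b)
c,sn=np.cos(d[2]),np.sin(d[2]);e=b[:2]-d[:2];print('ball in dish',c*e[0]+sn*e[1],-sn*e[0]+c*e[1])
for n,q in(('top',p),('scene',s)):
    for a in ctrl.trace(q,'magnifier')[:1]+ctrl.trace(q,'lens')[:1]:
        ys,xs=np.nonzero(a['pixels']);print(n,a['p'],xs.min(),xs.max(),ys.min(),ys.max())
    a=q['pixels'][:,:,::-1]; o=(105,115) if n=='top' else (130,200)
    cv2.imwrite(f'pics/mag_{n}.png',cv2.resize(a[o[1]:o[1]+120,o[0]:o[0]+130],None,fx=3,fy=3,interpolation=cv2.INTER_CUBIC))
a=cv2.imread('pics/mag_top.png');b=cv2.imread('pics/mag_scene.png');cv2.imwrite('pics/mag.png',np.hstack([a,b]))
E
```

```text
tray [0.6433 0.073 ] -16.33006221006556 res px [[-0.43, -0.79], [0.69, -0.32], [1.13, 0.2], [-0.49, 0.1], [-0.37, 0.32], [-0.53, 0.41]]
scoop [ 0.5329 -0.096 ] -16.82985481235935 res px [[-0.63, -0.84], [0.67, -0.53], [0.87, 0.17], [0.12, 0.25], [-0.95, 0.83]]
dish [ 0.4996 -0.2795] -37.06392516715484 res px [[-0.91, -0.7], [1.05, 0.38], [0.08, 0.8], [-0.23, -0.52]]
ball [ 0.5266 -0.3166  0.0155]
ball in dish 0.043904518718510234 -0.013341224508658815
top 0.75 122 203 124 223
top 0.68 122 203 125 222
scene 0.75 157 212 222 292
scene 0.76 157 212 222 293
```

View pics/mag.png

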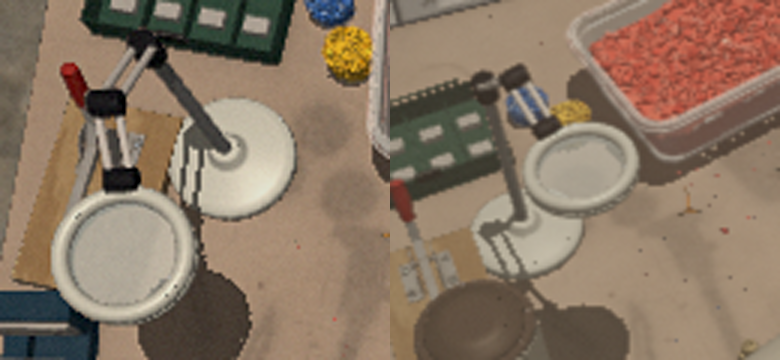

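Left half (top view): the lens ring is centred at about (125,255) in the crop, or px (146.5,200), and the foot is at (182.5,167.5). Right half (scene view): the ring is at about (193.7,256). The magnifier's arm is on the far side, away from the robot.

```bash
python3 - <<'E'
from h import *
np.set_printoptions(precision=4,suppress=True)
p=ctrl.grab_frame('top'); s=ctrl.grab_frame('scene')
print('lens tri',tri([p,s],[(146.5,200),(193.7,256)]),'top@.29',atz(p,(146.5,200),.288),'scene@.29',atz(s,(193.7,256),.288))
f=atz(p,(182.5,167.5),.03);print('foot',f, atz(s,((533-390)/3+130,232/3+200),.03))
a=np.radians(-16.8);g=np.array([.5329,-.096])-.067*np.array([np.cos(a),np.sin(a)]);print('grip',g,g-[.2505,.572])
for n in('top','scene'):
  q=p if n=='top' else s
  print([(a['pixel'],a['p']) for a in ctrl.place_of(q,'magnifier')])
E
python3 -m pendant '[[0.2,-0.28,0,0,0,0,1],[0.4,-0.55,0,0,0,0.15,1],[0.5,-0.8,0,0,0,0.15,1],[0.5,-1,0,0,0,0.15,1]]' 100
```

```text
lens tri [0.591  0.3815 0.2936] top@.29 [0.5914 0.3827 0.288 ] scene@.29 [0.5974 0.3809 0.288 ]
foot [0.7753 0.3997 0.03  ] [0.7623 0.4073 0.03  ]
grip [ 0.4688 -0.0766] [ 0.2183 -0.6486]
[]
[]
time: 2.38
position: [0.3266, 0.4256, 0.2419]
eef_rot: [[0.957, -0.291, 0.001], [-0.291, -0.957, -0.0], [0.001, -0.0, -1.0]]
contact_force: [0.9, 0.5, -0.1]
opening: 0.0853
finger_force: 0.0
```

```bash
python3 -m pendant '[[0.1,-0.25,0,0,0,0,1],[0.2,-0.5,0,0,0,0,1],[0.3,-0.75,0,0,0,0,1],[0.35,-1,0,0,0,0,1]]'
python3 -m pendant '[[0.1,-0.25,0,0,0,0,1],[0.2,-0.5,0,0,0,0,1],[0.3,-0.75,0,0,0,0,1],[0.35,-1,0,0,0,0,1]]'
python3 -m pendant '[[0.1,-0.25,0,0,0,0,1],[0.15,-0.5,0,0,0,0,1],[0.2,-0.75,0,0,0,0,1],[0.23,-1,0,0,0,0,1]]'
python3 - <<'E'
from h import *
np.set_printoptions(precision=4,suppress=True)
o=ctrl.get_obs();print(o['position'],o['eef_rot'][:,0],o['qpos'])
p=ctrl.grab_frame('top'); s=ctrl.grab_frame('scene');save(p,'top1');save(s,'scene1')
print([(np.array(a['pixel']),a['p']) for a in ctrl.place_of(s,'scoop')],[(np.array(a['pixel']),a['p']) for a in ctrl.place_of(s,'scoop_grip')],[(np.array(a['pixel']),a['p']) for a in ctrl.place_of(s,'ball_center')])
cv2.imwrite('pics/c2.png',cv2.resize(s['pixels'][210:310,240:440,::-1],None,fx=4,fy=4,interpolation=cv2.INTER_CUBIC))
E
```

```text
time: 2.72
position: [0.3784, 0.2749, 0.2426]
eef_rot: [[0.957, -0.291, 0.001], [-0.291, -0.957, 0.0], [0.001, -0.001, -1.0]]
contact_force: [0.1, 0.8, 0.3]
opening: 0.0853
finger_force: 0.0
time: 3.05
position: [0.431, 0.1249, 0.2428]
eef_rot: [[0.957, -0.291, 0.001], [-0.291, -0.957, 0.001], [0.001, -0.001, -1.0]]
contact_force: [1.1, 0.6, -0.3]
opening: 0.0855
finger_force: 0.0
time: 3.38
position: [0.4649, -0.0253, 0.2427]
eef_rot: [[0.957, -0.291, 0.001], [-0.291, -0.957, 0.0], [0.001, -0.0, -1.0]]
contact_force: [1.8, 0.6, 0.3]
opening: 0.0853
finger_force: 0.0
[ 0.4649 -0.0253  0.2427] [ 0.9568 -0.2906  0.001 ] [ 16.97     6.2828 -20.9149   0.0138 -62.7427  56.1297]
[(array([336. , 264.5]), 0.64)] [(array([342.2, 265.3]), 0.7)] []
```

View pics/c2.png

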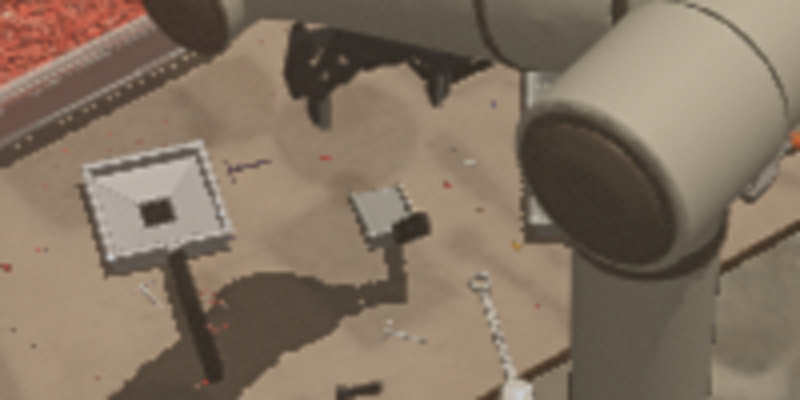

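This crop shows the tray pocket at (157,212), the scoop bowl corners at (350,195), (402,184) and (370,248), and the handle end near (415,226).

```bash
python3 - <<'E'
from h import *
np.set_printoptions(precision=4,suppress=True)
s=ctrl.grab_frame('scene')
def W(o,yaw,m):
    c,n=np.cos(np.radians(yaw)),np.sin(np.radians(yaw)); m=np.array(m)/1000; return [o[0]+c*m[0]-n*m[1],o[1]+n*m[0]+c*m[1],m[2]]
D=lambda px:(np.array(px)+.5)/4-.5+[240,210]
for m,c in[((32,23,10),(350,195)),((32,-23,10),(402,184)),((-32,23,21),(370,248)),((-95,0,104),(415,226))]:
    X=W([.5329,-.096],-16.8,m);print('scoop',proj(s,X)-D(c),(np.array(X)-atz(s,D(c),X[2]))*1000)
for m,c in[((0,0,8),(157,212)),((56,56,28),(83,170)),((56,-56,28),(204,143)),((-56,56,28),(103,262)),((-56,-56,28),(233,233)),((-205,0,42),(210,377))]:
    X=W([.6433,.073],-16.3,m);print('tray',proj(s,X)-D(c),(np.array(X)-atz(s,D(c),X[2]))*1000)
E
```

```text
scoop [ 0.6536 -0.3401] [ 0.0587 -2.8661 -0.    ]
scoop [-0.1569 -0.2613] [ 1.3243 -0.2317 -0.    ]
scoop [ 1.1238 -2.2106] [ 6.0801 -8.9017  0.    ]
scoop [2.9653 0.1808] [-5.9782 -7.8567 -0.    ]
tray [1.0016 0.6944] [-4.6948 -1.3569 -0.    ]
tray [ 0.1907 -0.5356] [ 1.8445 -1.8156 -0.    ]
tray [ 0.2156 -0.3929] [ 1.2016 -1.6462 -0.    ]
tray [2.5465 0.0036] [-4.757 -7.362 -0.   ]
tray [1.3463 0.1237] [-3.0122 -3.6536 -0.    ]
tray [ 2.8849 -1.0592] [ -1.5037 -10.1615  -0.    ]
```

```bash
python3 -m pendant '[[0.02,-0.17,-0.2,0,0,0,1],[0.02,-0.34,-0.4,0,0,0,1],[0.02,-0.34,-0.65,0,0,0,1],[0.02,-0.34,-0.9,0,0,0,1],[0.02,-0.34,-0.9,0,0,0,1]]'
python3 -m pendant '[[0,0,-0.15,0,0,0,1],[0,0,-0.35,0,0,0,1],[0,0,-0.35,0,0,0,1],[0,0,-0.35,0,0,0,1]]'
python3 - <<'E'
from h import *
s=ctrl.grab_frame('scene');p=ctrl.grab_frame('top')
a=cv2.resize(s['pixels'][210:310,290:390,::-1],None,fx=4,fy=4,interpolation=cv2.INTER_CUBIC)
b=cv2.resize(p['pixels'][220:320,290:390,::-1],None,fx=4,fy=4,interpolation=cv2.INTER_CUBIC)
cv2.imwrite('pics/c3.png',np.hstack([a,b]))
E
```

```text
time: 4.1
position: [0.4625, -0.0738, 0.1013]
eef_rot: [[0.957, -0.291, -0.014], [-0.291, -0.957, -0.001], [-0.014, 0.005, -1.0]]
contact_force: [-0.3, -0.0, -0.3]
opening: 0.0854
finger_force: 0.0
time: 4.43
position: [0.4679, -0.0735, 0.0556]
eef_rot: [[0.958, -0.288, -0.001], [-0.288, -0.958, -0.001], [-0.001, 0.001, -1.0]]
contact_force: [0.5, 0.1, 0.4]
opening: 0.0851
finger_force: 0.0
```

View pics/c3.png

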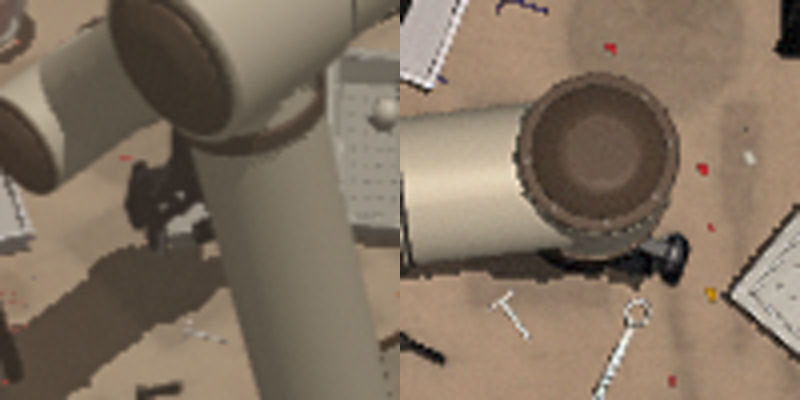

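The scoop's bowl shows beside the gripper at left-crop (188,225), and the ball is in the dish at (383,112). The jaws straddle the handle, so I close them.

```bash
python3 -m pendant '[[0,0,0,0,0,0,-1],[0,0,0,0,0,0,-1],[0,0,0,0,0,0,-1],[0,0,0,0,0,0,-1],[0,0,0,0,0,0,-1],[0,0,0,0,0,0,-1],[0,0,0,0,0,0,-1],[0,0,0,0,0,0,-1]]' 110
```

```text
time: 5.2
position: [0.4675, -0.0745, 0.0552]
eef_rot: [[0.957, -0.291, 0.0], [-0.291, -0.957, -0.0], [0.0, 0.0, -1.0]]
contact_force: [-1.8, -0.8, 4.6]
opening: 0.0123
finger_force: 107.0
```

```bash
python3 -m pendant '[[0,0,0.15,0,0,0,-1],[0,0,0.4,0,0,0,-1],[-0.05,-0.2,0.55,0,0,-0.12,-1],[-0.15,-0.45,0.55,0,0,-0.26,-1],[-0.25,-0.7,0.55,0,0,-0.4,-1],[-0.33,-0.95,0.55,0,0,-0.448,-1],[-0.33,-1,0.55,0,0,-0.448,-1],[-0.33,-1,0.55,0,0,-0.448,-1],[-0.33,-1,0.55,0,0,-0.448,-1]]'
python3 - <<'E'
from h import *
np.set_printoptions(precision=4,suppress=True)
o=ctrl.get_obs();print(o['position'],np.degrees(np.arctan2(*o['eef_rot'][[1,0],0])),o['qpos'])
s=ctrl.grab_frame('scene');p=ctrl.grab_frame('top')
for q in(s,p):print([(np.array(a['pixel']),a['p'],atz(q,a['pixel'],.0155)) for a in ctrl.place_of(q,'ball_center')])
a=cv2.resize(s['pixels'][200:300,320:420,::-1],None,fx=4,fy=4,interpolation=cv2.INTER_CUBIC)
b=cv2.resize(p['pixels'][220:320,350:450,::-1],None,fx=4,fy=4,interpolation=cv2.INTER_CUBIC)
cv2.imwrite('pics/c4.png',np.hstack([a,b]))
E
```

```text
time: 5.95
position: [0.4177, -0.2245, 0.1368]
eef_rot: [[0.797, -0.604, -0.001], [-0.604, -0.797, 0.0], [-0.001, 0.0, -1.0]]
contact_force: [-0.7, 0.6, -1.4]
opening: 0.0126
finger_force: 107.6
[ 0.4177 -0.2245  0.1368] -37.1400978651632 [ -8.5793  13.9455 -28.6151  -0.0261 -47.4863  61.4569]
[]
[]
```

View pics/c4.png

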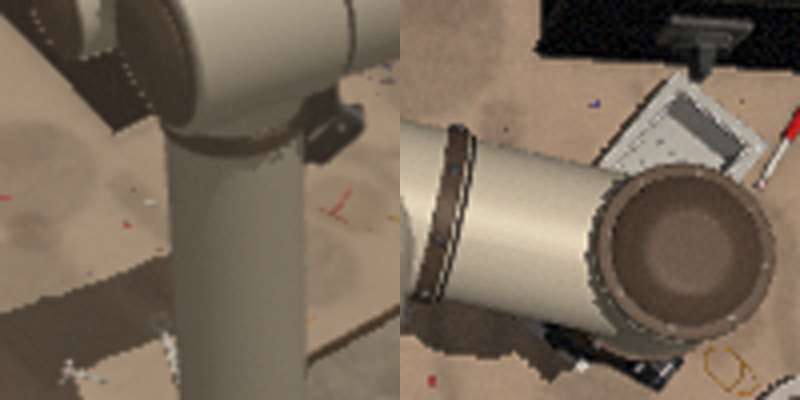

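The arm hides the dish from both cameras, so I refine the dish and ball positions from the saved first picture, using edge profiles in the dish frame.

```bash
python3 - <<'E'
from h import *
np.set_printoptions(precision=4,suppress=True,linewidth=160)
p=ctrl.grab_frame('top'); im=cv2.imread('pics/top0.png'); g=cv2.cvtColor(im,cv2.COLOR_BGR2GRAY).astype(np.float32)
O=np.array([.4996,-.2795]);a=np.radians(-37.06);ex=np.array([np.cos(a),np.sin(a)]);ey=np.array([-ex[1],ex[0]])
def samp(z,xs,ys):
    out=np.array([[proj(p,[*(O+x*ex+y*ey),z]) for y in ys] for x in xs],np.float32)
    return cv2.remap(g,out[...,0],out[...,1],cv2.INTER_CUBIC)
ys=np.arange(-.055,.0551,.001)
for x0,x1 in((-.085,-.03),(-.03,.03),(.03,.085)):
    pr=samp(.028,np.arange(x0,x1,.002),ys).mean(0);gr=np.gradient(pr)
    k=[i for i in range(1,len(gr)-1) if abs(gr[i])>4 and abs(gr[i])>=abs(gr[i-1]) and abs(gr[i])>=abs(gr[i+1])]
    print('y edges',x0,[(round(ys[i]*1e3),round(float(gr[i]),1)) for i in k])
xs=np.arange(-.12,.13,.001);pr=samp(.028,xs,np.arange(-.02,.021,.002)).mean(1);gr=np.gradient(pr)
k=[i for i in range(1,len(gr)-1) if abs(gr[i])>4 and abs(gr[i])>=abs(gr[i-1]) and abs(gr[i])>=abs(gr[i+1])];print('x edges',[(round(xs[i]*1e3),round(float(gr[i]),1)) for i in k])
# rectified picture of ball plane z=.0155 , 0.5 mm/px
X=np.arange(0,.1,.0005);Y=np.arange(-.035,.035,.0005);r=np.clip(samp(.0155,X,Y),0,255).astype(np.uint8)
c=cv2.HoughCircles(r,cv2.HOUGH_GRADIENT,1,50,param1=60,param2=8,minRadius=20,maxRadius=32)
if c is not None: print('ball',[(X[0]+v*.0005,Y[0]+u*.0005,R*.0005) for u,v,R in c[0][:3]])
R=cv2.resize(np.flipud(r),None,fx=2.5,fy=2.5);full=np.flipud(np.clip(samp(.028,np.arange(-.12,.13,.0006),np.arange(-.06,.06,.0006)),0,255).astype(np.uint8))
h=max(R.shape[0],full.shape[0]);f=lambda i:cv2.copyMakeBorder(i,0,h-i.shape[0],0,0,cv2.BORDER_CONSTANT)
cv2.imwrite('pics/rect.png',np.hstack([f(R),f(full)]));print(R.shape)
E
```

```text
y edges -0.085 [(-44, 23.1), (-40, -4.8), (-32, -34.1), (-26, 38.5), (-20, -5.8), (-4, 4.1), (4, -4.1), (16, -5.4), (26, -4.0), (32, 9.6), (41, -40.4), (46, 27.7)]
y edges -0.03 [(-43, 18.7), (-31, -33.6), (-25, 38.6), (-20, -5.5), (-4, 5.1), (5, -4.8), (8, 5.3), (27, -5.9), (33, 7.6), (41, -37.0), (46, 29.6)]
y edges 0.03 [(-42, 16.1), (-30, -31.8), (-25, 31.2), (2, 8.6), (27, -4.7), (34, 7.3), (42, -38.5), (47, 28.7)]
x edges [(-107, -23.7), (-102, 51.1), (-94, -8.2), (-88, 8.0), (-76, -5.7), (-72, 5.9), (-56, -6.7), (-52, 6.2), (-37, -8.0), (-33, 7.2), (-17, -6.2), (-13, 5.4), (2, -9.5), (6, 8.3), (21, -5.5), (27, -8.6), (32, 4.8), (37, 5.0), (61, -5.6), (65, 5.2), (83, -20.6), (98, -4.5), (102, 17.2), (113, -8.6)]
ball [(np.float64(0.048750001937150955), np.float64(-0.01774999856948853), np.float32(0.015700001)), (np.float64(0.07375000417232513), np.float64(-0.017249999418854717), np.float32(0.015100001)), (np.float64(0.020750001072883606), np.float64(0.018250003606081006), np.float32(0.015700001))]
(500, 350)
```

View pics/rect.png

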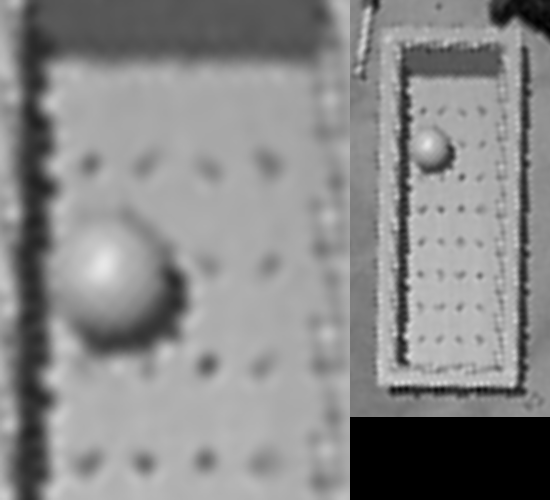

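The rectified picture shows the ball at dish x 45, y -13 mm with a small gap to the -y wall, and the dish axis turned about +0.7 degrees from my fit. I descend with the scoop shifted toward that wall.

```bash
python3 -m pendant '[[0,-0.007,-0.15,0,0,0.017,-1],[0,-0.007,-0.3,0,0,0.017,-1],[0,-0.007,-0.4,0,0,0.017,-1],[0,-0.007,-0.48,0,0,0.017,-1],[0,-0.007,-0.48,0,0,0.017,-1],[0,-0.007,-0.48,0,0,0.017,-1]]'
python3 -m pendant '[[0,0,-0.03,0,0,0,-1],[0,0,-0.03,0,0,0,-1],[0,0,-0.03,0,0,0,-1]]'
```

```text
time: 6.7
position: [0.4181, -0.2248, 0.0651]
eef_rot: [[0.807, -0.591, -0.001], [-0.591, -0.807, 0.0], [-0.001, 0.001, -1.0]]
contact_force: [1.4, 0.5, 0.3]
opening: 0.0129
finger_force: 107.6
time: 6.95
position: [0.4184, -0.2254, 0.0613]
eef_rot: [[0.806, -0.592, 0.001], [-0.592, -0.806, -0.0], [0.001, -0.001, -1.0]]
contact_force: [0.4, 0.2, -0.9]
opening: 0.0126
finger_force: 107.6
```

```bash
python3 -m pendant '[[0,0,-0.013,0,0,0,-1],[0,0,-0.013,0,0,0,-1],[0,0,-0.013,0,0,0,-1]]'
python3 -m pendant '[[0,0,-0.007,0,0,0,-1],[0,0,-0.007,0,0,0,-1],[0,0,-0.007,0,0,0,-1]]'
```

```text
time: 7.2
position: [0.418, -0.2255, 0.059]
eef_rot: [[0.806, -0.592, 0.0], [-0.592, -0.806, -0.0], [0.0, -0.0, -1.0]]
contact_force: [0.7, 0.2, -1.0]
opening: 0.0125
finger_force: 107.6
time: 7.45
position: [0.4182, -0.2255, 0.0582]
eef_rot: [[0.806, -0.592, 0.001], [-0.592, -0.806, -0.0], [0.001, -0.0, -1.0]]
contact_force: [-1.6, 1.1, 3.6]
opening: 0.013
finger_force: 108.3
```

```bash
python3 -m pendant '[[0.035,-0.026,0,0,0,0,-1],[0.07,-0.052,0,0,0,0,-1],[0.105,-0.077,0,0,0,0,-1],[0.14,-0.103,0,0,0,0,-1],[0.175,-0.129,0,0,0,0,-1],[0.21,-0.155,0,0,0,0,-1],[0.245,-0.18,0,0,0,0,-1],[0.28,-0.206,0,0,0,0,-1],[0.315,-0.232,0,0,0,0,-1],[0.35,-0.257,0,0,0,0,-1],[0.38,-0.28,0,0,0,0,-1],[0.408,-0.3,0,0,0,0,-1]]'
python3 -m pendant '[[0.01,-0.007,0,0,0,0,-1],[0.02,-0.015,0,0,0,0,-1],[0.03,-0.022,0,0,0,0,-1],[0.04,-0.029,0,0,0,0,-1],[0.04,-0.029,0,0,0,0,-1],[0.04,-0.029,0,0,0,0,-1]]'
```

```text
time: 8.45
position: [0.4783, -0.2704, 0.0583]
eef_rot: [[0.806, -0.592, -0.003], [-0.592, -0.806, 0.001], [-0.003, 0.001, -1.0]]
contact_force: [-4.7, 3.3, 7.2]
opening: 0.0125
finger_force: 108.9
time: 8.95
position: [0.4848, -0.2749, 0.0583]
eef_rot: [[0.806, -0.592, -0.001], [-0.592, -0.806, 0.0], [-0.001, 0.001, -1.0]]
contact_force: [-3.7, 2.1, 3.8]
opening: 0.0128
finger_force: 108.6
```

```bash
python3 -m pendant '[[0.012,-0.009,0,0,0,0,-1],[0.012,-0.009,0,0,0,0,-1],[0.012,-0.009,0,0,0,0,-1]]'
python3 - <<'E'
from h import *
p=ctrl.grab_frame('top');s=ctrl.grab_frame('scene')
for q in(s,p):print([(np.array(a['pixel']),a['p'],atz(q,a['pixel'],.017)) for a in ctrl.place_of(q,'ball_center')])
save(p,'top5');save(s,'scene5')
E
```

```text
time: 9.2
position: [0.4867, -0.2763, 0.0583]
eef_rot: [[0.806, -0.592, -0.001], [-0.592, -0.806, 0.0], [-0.001, 0.001, -1.0]]
contact_force: [-3.2, 1.5, 5.9]
opening: 0.0131
finger_force: 108.6
[]
[]
```

```bash
python3 -m pendant '[[0.012,-0.009,0,0,0,0,-1],[0.012,-0.009,0,0,0,0,-1],[0.012,-0.009,0,0,0,0,-1]]'
python3 -m pendant '[[0.012,-0.009,0,0,0,0,-1],[0.012,-0.009,0,0,0,0,-1],[0.012,-0.009,0,0,0,0,-1]]'
```

```text
time: 9.65
position: [0.4874, -0.277, 0.0582]
eef_rot: [[0.806, -0.592, -0.003], [-0.592, -0.806, 0.001], [-0.003, 0.001, -1.0]]
contact_force: [-6.0, 4.4, 7.8]
opening: 0.0122
finger_force: 109.1
time: 9.9
position: [0.4874, -0.2773, 0.0584]
eef_rot: [[0.806, -0.592, -0.007], [-0.592, -0.806, 0.003], [-0.007, 0.002, -1.0]]
contact_force: [-9.1, 8.8, 12.3]
opening: 0.0128
finger_force: 109.8
```

```bash
python3 -m pendant '[[-0.041,0.03,-0.015,-0.066,-0.09,0,-1],[-0.07,0.051,-0.033,-0.132,-0.179,0,-1],[-0.091,0.067,-0.048,-0.197,-0.269,0,-1],[-0.091,0.067,-0.04,-0.197,-0.269,0,-1],[-0.091,0.067,-0.01,-0.197,-0.269,0,-1],[-0.091,0.067,0.05,-0.197,-0.269,0,-1],[-0.091,0.067,0.15,-0.197,-0.269,0,-1],[-0.091,0.067,0.3,-0.197,-0.269,0,-1],[-0.091,0.067,0.45,-0.197,-0.269,0,-1],[-0.091,0.067,0.6,-0.197,-0.269,0,-1],[-0.091,0.067,0.6,-0.197,-0.269,0,-1]]'
python3 - <<'E'
from h import *
p=ctrl.grab_frame('top');s=ctrl.grab_frame('scene')
print(ctrl.get_obs()['qpos'])
for q in(s,p):
  for t in('ball_center','scoop','dish'):print(t,[(np.array(a['pixel']),a['p']) for a in ctrl.place_of(q,t)])
save(p,'top6');save(s,'scene6')
E
```

```text
time: 10.82
position: [0.4807, -0.269, 0.153]
eef_rot: [[0.776, -0.591, 0.219], [-0.571, -0.806, -0.153], [0.267, -0.006, -0.964]]
contact_force: [1.1, -1.0, -1.7]
opening: 0.0128
finger_force: 108.8
[ -9.21281122  13.6874395  -33.47795077  13.43961891 -29.9816756
  51.94294458]
ball_center []
scoop []
dish []
ball_center [(array([421.4, 259.5]), 0.51)]
scoop [(array([422.8, 256.6]), 0.65)]
dish []
```

```bash
python3 -m pendant '[[0,0,0.07,-0.046,-0.062,0,-1],[0,0,0.15,-0.092,-0.125,0,-1],[0,0.027,0.22,-0.092,-0.125,0,-1],[0,0.08,0.267,-0.092,-0.125,0,-1],[0,0.147,0.267,-0.092,-0.125,0,-1],[0,0.227,0.267,-0.092,-0.125,0,-1],[0,0.32,0.267,-0.092,-0.125,0,-1],[0,0.413,0.267,-0.092,-0.125,0,-1],[0,0.507,0.267,-0.092,-0.125,0,-1],[0,0.6,0.267,-0.092,-0.125,0,-1],[0,0.693,0.267,-0.092,-0.125,0,-1],[0,0.787,0.267,-0.092,-0.125,0,-1]]'
python3 -m pendant '[[0.03,0.093,0,0,0,0.045,-1],[0.06,0.187,0,0,0,0.09,-1],[0.09,0.28,0,0,0,0.135,-1],[0.12,0.373,0,0,0,0.18,-1],[0.15,0.467,0,0,0,0.225,-1],[0.18,0.56,0,0,0,0.27,-1],[0.21,0.653,0,0,0,0.315,-1],[0.24,0.747,0,0,0,0.36,-1],[0.27,0.84,0,0,0,0.405,-1],[0.3,0.93,0,0,0,0.447,-1]]'
python3 - <<'E'
from h import *
np.set_printoptions(precision=4,suppress=True)
p=ctrl.grab_frame('top');s=ctrl.grab_frame('scene')
o=ctrl.get_obs();T=o['position'];R=o['eef_rot'];print(T,R,o['qpos'])
B=T+R@np.array([.068-.019,0,.055-.0016-.0125])   # ball at the bowl's back, tool x = scoop x, tool z = -scoop z
for n,q in(('scene',s),('top',p)):
  print(n,'expect',proj(q,B),[(np.array(a['pixel']),a['p']) for a in ctrl.place_of(q,'ball_center')])
save(p,'top7');save(s,'scene7')
E
```

```text
time: 12.22
position: [0.4777, -0.1496, 0.1881]
eef_rot: [[0.747, -0.592, 0.303], [-0.549, -0.806, -0.221], [0.375, -0.001, -0.927]]
contact_force: [0.2, 0.1, -1.4]
opening: 0.0125
finger_force: 109.1
time: 13.05
position: [0.5226, -0.0098, 0.1879]
eef_rot: [[0.891, -0.276, 0.36], [-0.256, -0.961, -0.103], [0.375, -0.001, -0.927]]
contact_force: [-0.7, -0.1, -1.6]
opening: 0.0128
finger_force: 109.1
[ 0.5233 -0.0092  0.1882] [[ 0.891  -0.2753  0.3611]
 [-0.2555 -0.9614 -0.1024]
 [ 0.3753 -0.0011 -0.9269]] [ 21.6339   6.2409 -43.5854  31.6543 -25.7847  25.4181]
scene expect [312.8387 232.2261] []
top expect [319.4344 229.2606] [(array([323.4, 228.4]), 0.6)]
```

```bash
python3 -m pendant '[[0,0.093,-0.02,0,0,0,-1],[0,0.187,-0.05,0,0,0,-1],[0,0.28,-0.08,0,0,0,-1],[0,0.373,-0.12,0,0,0,-1],[0,0.467,-0.16,0,0,0,-1],[0,0.56,-0.2,0,0,0,-1],[0,0.64,-0.24,0,0,0,-1],[0,0.707,-0.25,0,0,0,-1],[0,0.753,-0.25,0,0,0,-1],[0,0.787,-0.25,0,0,0,-1],[0,0.787,-0.25,0,0,0,-1],[0,0.787,-0.25,0,0,0,-1]]'
python3 - <<'E'
from h import *
np.set_printoptions(precision=4,suppress=True)
p=ctrl.grab_frame('top');s=ctrl.grab_frame('scene')
o=ctrl.get_obs();T=o['position'];R=o['eef_rot'];print(T,R,o['qpos'])
B=T+R@np.array([.068-.019,0,.055-.0016-.0125])
N=T+R@np.array([.1,0,.055])
for n,q in(('scene',s),('top',p)):
  print(n,'expect',proj(q,B),'nose',proj(q,N),[(np.array(a['pixel']),a['p']) for a in ctrl.place_of(q,'ball_center')],[(np.array(a['pixel']),a['p']) for a in ctrl.place_of(q,'tray_seat')])
a=cv2.resize(s['pixels'][210:310,230:330,::-1],None,fx=4,fy=4,interpolation=cv2.INTER_CUBIC)
b=cv2.resize(p['pixels'][180:280,240:340,::-1],None,fx=4,fy=4,interpolation=cv2.INTER_CUBIC)
cv2.imwrite('pics/c8.png',np.hstack([a,b]))
E
```

```text
time: 14.25
position: [0.522, 0.1067, 0.1506]
eef_rot: [[0.89, -0.279, 0.36], [-0.259, -0.96, -0.104], [0.375, -0.001, -0.927]]
contact_force: [0.7, 0.7, -2.0]
opening: 0.0125
finger_force: 109.1
[0.5219 0.1064 0.1505] [[ 0.8903 -0.2794  0.3597]
 [-0.2592 -0.9602 -0.1043]
 [ 0.3745 -0.0004 -0.9272]] [ 32.7899  10.9395 -47.3194  45.3858 -23.3768   0.2029]
scene expect [283.8789 253.9596] nose [279.8556 241.4673] [] [(array([278.9, 260.1]), 0.75)]
top expect [276.407 230.048] nose [283.4355 211.728 ] [(array([279.6, 230. ]), 0.59)] [(array([278.5, 229.1]), 0.73), (array([287.5, 219.6]), 0.67)]
```

View pics/c8.png

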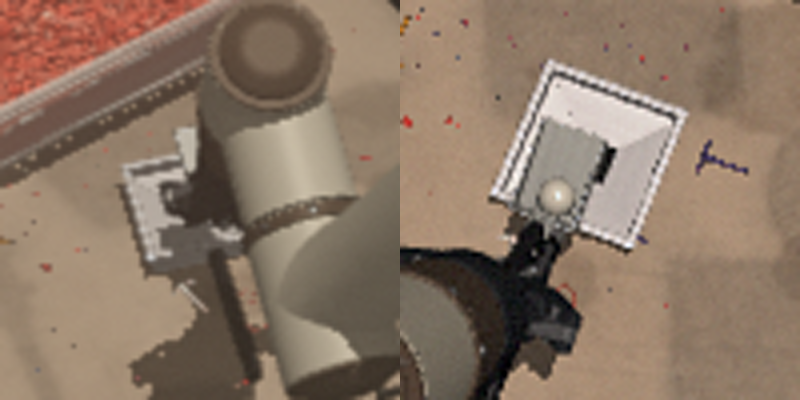

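The right half shows the ball at the back of the bowl at (557,195), with the nose above the pan beside the pocket. I pour now, keeping the tilt small.

```bash
python3 -m pendant '[[0.016,0,-0.089,0.044,0.149,0,-1],[0.042,-0.005,-0.2,0.087,0.299,0,-1],[0.062,-0.008,-0.284,0.112,0.384,0,-1],[0.062,-0.008,-0.35,0.112,0.384,0,-1],[0.062,-0.008,-0.35,0.112,0.384,0,-1],[0.098,-0.016,-0.313,0.149,0.512,0,-1],[0.14,-0.028,-0.293,0.187,0.64,0,-1],[0.14,-0.028,-0.293,0.187,0.64,0,-1],[0.14,-0.028,-0.293,0.187,0.64,0,-1],[0.14,-0.028,-0.293,0.187,0.64,0,-1],[0.14,-0.028,-0.293,0.187,0.64,0,-1],[0.14,-0.028,-0.293,0.187,0.64,0,-1]]'
python3 - <<'E'
from h import *
np.set_printoptions(precision=4,suppress=True)
p=ctrl.grab_frame('top');s=ctrl.grab_frame('scene')
print(ctrl.get_obs()['qpos'])
for n,q in(('scene',s),('top',p)):
  print(n,'seat',proj(q,[.6433,.073,.0165]),[(np.array(a['pixel']),a['p']) for a in ctrl.place_of(q,'ball_center')])
save(p,'top9');save(s,'scene9')
E
```

```text
time: 15.55
position: [0.5418, 0.1023, 0.1067]
eef_rot: [[0.951, -0.278, -0.133], [-0.276, -0.96, 0.038], [-0.139, 0.0, -0.99]]
contact_force: [-0.9, 0.4, -1.4]
opening: 0.0128
finger_force: 109.1
[ 24.6385  26.0025 -12.7722  -6.2044 -57.406   52.8366]
scene seat [279.7834 261.785 ] []
top seat [287.4796 219.1894] [(array([285.3, 221.1]), 0.56), (array([284.4, 222.3]), 0.43)]
```

```bash
python3 -m pendant '[[0.03,-0.009,0.04,0.031,0.107,0,-1],[0.06,-0.017,0.085,0.062,0.213,0,-1],[0.085,-0.025,0.085,0.062,0.213,0,-1],[0.085,-0.025,0.085,0.062,0.213,0,-1],[0.02,-0.006,0.085,0.062,0.213,0,-1],[-0.04,0.012,0.085,0.062,0.213,0,-1],[-0.1,0.03,0.2,0.062,0.213,0,-1],[-0.2,0.06,0.4,0.062,0.213,0,-1],[-0.4,0.12,0.5,0,0,0,-1],[-0.6,0.0,0.5,-0.04,-0.13,0,-1],[-0.6,0.0,0.5,-0.05,-0.178,0,-1],[-0.6,0.0,0.5,-0.05,-0.178,0,-1]]'
python3 - <<'E'
from h import *
np.set_printoptions(precision=4,suppress=True)
p=ctrl.grab_frame('top');s=ctrl.grab_frame('scene')
print(ctrl.get_obs()['qpos'],ctrl.get_obs()['eef_rot'])
for n,q in(('scene',s),('top',p)):
  print(n,'seat',proj(q,[.6433,.073,.0165]),[(np.array(a['pixel']),a['p']) for a in ctrl.place_of(q,'ball_center')])
save(p,'top10');save(s,'scene10')
a=p['pixels'][195:245,260:315].astype(int);g=a.sum(2)
print(g[14:36:1,14:42:2])
E
```

```text
time: 16.75
position: [0.4447, 0.1001, 0.1806]
eef_rot: [[0.961, -0.275, 0.004], [-0.275, -0.961, -0.001], [0.004, 0.0, -1.0]]
contact_force: [-0.2, 0.3, -1.0]
opening: 0.0126
finger_force: 109.2
[ 33.1515   9.2994 -26.9776   0.1559 -53.343   40.741 ] [[ 0.9612 -0.2759  0.0067]
 [-0.2759 -0.9612  0.0018]
 [ 0.006  -0.0036 -1.    ]]
scene seat [279.7834 261.785 ] [(array([192.3, 255.4]), 0.16)]
top seat [287.4796 219.1894] [(array([287. , 219.8]), 0.52)]
[[644 659 644 639 565 628 621 622 619 626 621 644 636 642]
 [659 655 647 640 644 607 618 625 617 617 619 627 639 633]
 [665 662 644 656 642 601 617 617 635 628 627 631 625 634]
 [668 654 638 653 643 633 631 624 623 618 633 627 634 627]
 [656 648 646 645 645 634 629 642 622 622 632 634 632 626]
 [663 647 641 646 651 557 470 629 640 632 625 637 637 580]
 [656 651 652 643 658 482 144 428 600 648 638 623 576 521]
 [662 654 661 645 672 229 203 190 225 605 632 577 523 525]
 [659 640 656 645 672 247 488 498  88  48 562 517 519 521]
 [657 645 651 648 659 432 548 534 293  54 531 506 518 521]
 [650 648 656 658 504 487 590 562 507  37 534 521 520 525]
 [652 650 644 670 393 483 669 572 459  64 547 528 529 526]
 [653 656 645 672 250 459 607 543 418 217 540 532 518 530]
 [648 668 648 672 154 420 500 507 289 418 532 525 529 522]
 [655 658 647 604 294 312 433 432 137 529 521 534 516 532]
 [658 649 568 529 559 256 314 280  40 533 524 535 524 533]
 [643 527 533 533 538 556 329 240 117 548 519 517 529 529]
 [531 531 527 537 528 532 550 569 361 528 525 521 519 536]
 [525 531 535 535 539 526 532 545 547 521 532 524 527 550]
 [529 528 530 529 528 531 525 524 534 516 535 523 534 536]
 [540 540 527 530 538 537 536 524 536 514 531 516 529 531]
 [518 540 538 529 532 531 537 526 531 525 532 517 528 430]]
```

The ball sits in the dark pocket: the top-view network puts it at (287,219.8), against an expected seat of (287.5,219.2). Next I set the scoop down in free space near where it started.

```bash
python3 -m pendant '[[0.02,-0.2,0,0,0,0,-1],[0.04,-0.45,0,0,0,0,-1],[0.06,-0.7,0,0,0,0,-1],[0.06,-0.95,-0.1,0,0,0,-1],[0.06,-1,-0.35,0,0,0,-1],[0.06,-1,-0.55,0,0,0,-1],[0.06,-1,-0.7,0,0,0,-1],[0.06,-1,-0.76,0,0,0,-1],[0.06,-1,-0.78,0,0,0,-1],[0.06,-1,-0.78,0,0,0,-1],[0.06,-1,-0.78,0,0,0,-1]]'
python3 -m pendant '[[0,0,-0.02,0,0,0,-1],[0,0,-0.035,0,0,0,-1],[0,0,-0.035,0,0,0,-1]]'
```

```text
time: 17.87
position: [0.4635, -0.047, 0.0653]
eef_rot: [[0.961, -0.278, 0.008], [-0.278, -0.961, 0.001], [0.007, -0.003, -1.0]]
contact_force: [-0.6, 0.0, -0.9]
opening: 0.0128
finger_force: 109.3
time: 18.12
position: [0.4622, -0.0471, 0.0596]
eef_rot: [[0.96, -0.279, 0.007], [-0.279, -0.96, 0.001], [0.006, -0.003, -1.0]]
contact_force: [-0.7, -0.7, -0.4]
opening: 0.0125
finger_force: 109.3
```

```bash
python3 -m pendant '[[0,0,-0.015,0.002,0.009,0,-1],[0,0,-0.025,0.002,0.009,0,-1],[0,0,-0.025,0.002,0.009,0,-1]]'
```

```text
time: 18.37
position: [0.4623, -0.0472, 0.0562]
eef_rot: [[0.961, -0.278, -0.0], [-0.278, -0.961, 0.002], [-0.001, -0.002, -1.0]]
contact_force: [-2.2, 0.9, 7.1]
opening: 0.0125
finger_force: 110.3
```

Contact at 7 N. I release and rise straight up.

```bash
python3 -m pendant '[[0,0,0,0,0,0,-0.5],[0,0,0,0,0,0,0],[0,0,0,0,0,0,0.5],[0,0,0,0,0,0,1],[0,0,0,0,0,0,1],[0,0,0,0,0,0,1],[0,0,0.05,0,0,0,1],[0,0,0.15,0,0,0,1],[0,0,0.35,0,0,0,1],[0,0,0.6,0,0,0,1],[0,0.1,0.8,0,0,0,1],[0,0.3,0.8,0,0,0,1]]' 110
python3 -m pendant '[[0.03,0.25,0,0,0,0,1],[0.06,0.5,0,0,0,0,1],[0.1,0.72,0,0,0,0,1],[0.1,0.8,0,0,0,0,1],[0.1,0.8,0,0,0,0,1]]'
python3 - <<'E'
from h import *
np.set_printoptions(precision=4,suppress=True)
p=ctrl.grab_frame('top');s=ctrl.grab_frame('scene')
o=ctrl.get_obs();print(o['position'],o['qpos'])
for t in('scoop','scoop_grip','tray_grip','tray_seat','ball_center','tray'):
  for n,q in(('s',s),('t',p)): print(t,n,[(np.array(a['pixel']),round(a['p'],2),atz(q,a['pixel'],dict(scoop=0,scoop_grip=.064,tray_grip=.032,tray_seat=.0165,ball_center=.0165,tray=0)[t])) for a in ctrl.place_of(q,t)[:1]])
m=ctrl.trace(p,'scoop');ys,xs=np.nonzero(m[0]['pixels']);print(m[0]['p'],len(xs),cv2.minAreaRect(np.c_[xs,ys].astype(np.float32)))
save(p,'top11');save(s,'scene11')
E
```

```text
time: 19.37
position: [0.4656, -0.0027, 0.1823]
eef_rot: [[0.96, -0.281, 0.012], [-0.281, -0.96, 0.005], [0.01, -0.008, -1.0]]
contact_force: [1.3, 0.2, -0.3]
opening: 0.0856
finger_force: 0.0
time: 19.78
position: [0.4773, 0.12, 0.1758]
eef_rot: [[0.961, -0.275, -0.0], [-0.275, -0.961, 0.003], [-0.001, -0.003, -1.0]]
contact_force: [-0.3, -0.3, -0.5]
opening: 0.085
finger_force: 0.0
[0.4765 0.1174 0.1754] [ 32.7485  12.7178 -23.4737  -0.204  -53.8446  41.2287]
scoop s [(array([332.1, 268.5]), 0.58, array([ 0.5283, -0.0739,  0.    ]))]
scoop t [(array([330. , 262.1]), 0.85, array([ 0.5274, -0.0616,  0.    ]))]
scoop_grip s [(array([339.1, 269.4]), 0.68, array([ 0.47  , -0.0606,  0.064 ]))]
scoop_grip t [(array([320.7, 276.3]), 0.59, array([ 0.4743, -0.0379,  0.064 ]))]
tray_grip s [(array([292.1, 296.1]), 0.78, array([0.4813, 0.1207, 0.032 ]))]
tray_grip t [(array([264.2, 271.1]), 0.79, array([0.4816, 0.1239, 0.032 ]))]
tray_seat s [(array([274.9, 257.9]), 0.8, array([0.6683, 0.0784, 0.0165]))]
tray_seat t [(array([267.4, 272.8]), 0.68, array([0.4796, 0.1163, 0.0165]))]
ball_center s [(array([336.4, 268.6]), 0.61, array([ 0.5089, -0.0783,  0.0165]))]
ball_center t [(array([287.3, 221.8]), 0.46, array([0.6353, 0.0728, 0.0165]))]
tray s [(array([279.2, 261.2]), 0.66, array([0.659 , 0.0669, 0.    ]))]
tray t [(array([287.7, 220.8]), 0.88, array([0.6428, 0.0734, 0.    ]))]
0.87 439 ((328.5068664550781, 270.8150939941406), (16.034637451171875, 40.028076171875), 20.556047439575195)
```

```bash
python3 -m pendant '[[0.02,0.025,-0.15,0,0,0,1],[0.02,0.025,-0.35,0,0,0,1],[0.02,0.025,-0.55,0,0,0,1],[0.02,0.025,-0.75,0,0,0,1],[0.02,0.025,-0.92,0,0,0,1],[0.02,0.025,-1,0,0,0,1],[0.02,0.025,-1,0,0,0,1],[0.02,0.025,-1,0,0,0,1],[0.02,0.025,-1,0,0,0,1]]'
```

```text
time: 21.28
position: [0.4808, 0.1219, 0.0263]
eef_rot: [[0.96, -0.278, 0.0], [-0.278, -0.96, 0.003], [-0.0, -0.003, -1.0]]
contact_force: [1.1, 0.2, 0.2]
opening: 0.0856
finger_force: 0.0
```

```bash
python3 -m pendant '[[0,0,0,0,0,0,0.5],[0,0,0,0,0,0,0],[0,0,0,0,0,0,-0.3],[0,0,0,0,0,0,-0.5],[0,0,0,0,0,0,-0.65],[0,0,0,0,0,0,-0.8],[0,0,0,0,0,0,-1],[0,0,0,0,0,0,-1],[0,0,0,0,0,0,-1],[0,0,0,0,0,0,-1],[0,0,0,0,0,0,-1]]' 115
```

```text
time: 22.2
position: [0.4801, 0.1215, 0.0255]
eef_rot: [[0.96, -0.278, -0.001], [-0.278, -0.96, 0.003], [-0.002, -0.002, -1.0]]
contact_force: [-0.9, 1.3, 1.8]
opening: 0.0123
finger_force: 112.2
```

The grasp is good and the tray bottom corresponds to TCP z 0.0255. I lift gently first.

```bash
python3 -m pendant '[[0,0,0.01,0,0,0,-1],[0,0,0.03,0,0,0,-1],[0,0,0.06,0,0,0,-1],[0,0,0.1,0,0,0,-1],[0,0,0.15,0,0,0,-1],[0,0,0.21,0,0,0,-1],[0,0,0.28,0,0,0,-1],[0,0,0.35,0,0,0,-1],[0,0,0.42,0,0,0,-1],[0,0,0.48,0,0,0,-1],[0,0,0.52,0,0,0,-1],[0,0,0.53,0,0,0,-1]]'
python3 - <<'E'
from h import *
np.set_printoptions(precision=4,suppress=True)
p=ctrl.grab_frame('top');s=ctrl.grab_frame('scene')
o=ctrl.get_obs();T=o['position'];print(T,o['eef_rot'],o['torque'])
c=T+o['eef_rot']@np.array([.17,0,.0255-.0165])
for n,q in(('s',s),('t',p)):
  print(n,'expect',proj(q,c),[(np.array(a['pixel']),round(a['p'],2)) for a in ctrl.place_of(q,'ball_center')[:2]],[(np.array(a['pixel']),round(a['p'],2)) for a in ctrl.place_of(q,'tray_seat')[:2]])
save(p,'top12');save(s,'scene12')
E
```

```text
time: 23.2
position: [0.4806, 0.1217, 0.1065]
eef_rot: [[0.96, -0.279, 0.001], [-0.279, -0.96, 0.004], [0.0, -0.004, -1.0]]
contact_force: [-0.7, -0.7, -1.9]
opening: 0.0121
finger_force: 112.2
[0.4799 0.1214 0.1053] [[ 0.9603 -0.2789 -0.0008]
 [-0.2789 -0.9603  0.0029]
 [-0.0016 -0.0026 -1.    ]] [ 0.0776  0.2209 -0.07  ]
s expect [278.645  247.0917] [] [(array([434.6, 243.9]), 0.18)]
t expect [285.2118 211.6033] [(array([284.9, 211.4]), 0.56), (array([403.7, 275.5]), 0.27)] [(array([285.6, 208.7]), 0.56), (array([283.1, 215.2]), 0.16)]
```

```bash
python3 -m pendant '[[-0.002,0.007,0.003,0,0,0.003,-1],[-0.006,0.027,0.014,0,0,0.012,-1],[-0.014,0.06,0.031,0,0,0.027,-1],[-0.026,0.107,0.055,0,0,0.049,-1],[-0.04,0.167,0.086,0,0,0.076,-1],[-0.056,0.233,0.12,0,0,0.106,-1],[-0.074,0.307,0.158,0,0,0.139,-1],[-0.091,0.38,0.196,0,0,0.173,-1],[-0.109,0.453,0.234,0,0,0.206,-1],[-0.126,0.527,0.272,0,0,0.24,-1],[-0.144,0.6,0.31,0,0,0.273,-1],[-0.162,0.673,0.347,0,0,0.306,-1]]'
python3 -m pendant '[[-0.018,0.073,0.038,0,0,0.033,-1],[-0.035,0.147,0.076,0,0,0.067,-1],[-0.053,0.22,0.114,0,0,0.1,-1],[-0.07,0.293,0.151,0,0,0.133,-1],[-0.088,0.367,0.189,0,0,0.167,-1],[-0.105,0.44,0.227,0,0,0.2,-1],[-0.122,0.507,0.262,0,0,0.23,-1],[-0.138,0.573,0.297,0,0,0.26,-1],[-0.152,0.633,0.33,0,0,0.29,-1],[-0.164,0.685,0.36,0,0,0.315,-1],[-0.175,0.73,0.385,0,0,0.335,-1],[-0.182,0.76,0.4,0,0,0.35,-1]]'
python3 - <<'E'
from h import *
np.set_printoptions(precision=4,suppress=True)
p=ctrl.grab_frame('top');s=ctrl.grab_frame('scene')
o=ctrl.get_obs();T=o['position'];print(T,o['eef_rot'],o['torque'])
c=T+o['eef_rot']@np.array([.17,0,.0255-.0165]);print('ball est',c)
for n,q in(('s',s),('t',p)):
  print(n,'expect',proj(q,c),[(np.array(a['pixel']),round(a['p'],2)) for a in ctrl.place_of(q,'ball_center')[:2]],[(np.array(a['pixel']),round(a['p'],2)) for a in ctrl.place_of(q,'lens')[:2]])
a=cv2.resize(s['pixels'][200:320,120:253,::-1],(400,360),interpolation=cv2.INTER_CUBIC)
b=cv2.resize(p['pixels'][120:240,100:233,::-1],(400,360),interpolation=cv2.INTER_CUBIC)
cv2.imwrite('pics/c13.png',np.hstack([a,b]))
E
```

```text
time: 24.5
position: [0.4553, 0.2236, 0.1576]
eef_rot: [[0.999, -0.039, -0.002], [-0.039, -0.999, 0.002], [-0.002, -0.002, -1.0]]
contact_force: [0.1, 0.5, -2.1]
opening: 0.0121
finger_force: 112.2
time: 25.5
position: [0.4283, 0.3372, 0.2175]
eef_rot: [[0.973, 0.232, -0.002], [0.232, -0.973, 0.002], [-0.001, -0.002, -1.0]]
contact_force: [0.2, -0.8, -1.7]
opening: 0.012
finger_force: 112.2
[0.4284 0.3371 0.2173] [[ 0.9728  0.2318 -0.0019]
 [ 0.2318 -0.9728  0.002 ]
 [-0.0014 -0.0024 -1.    ]] [-0.083   0.2822  0.03  ]
ball est [0.5937 0.3765 0.208 ]
s expect [199.5809 273.2787] [] [(array([192.1, 252.1]), 0.75)]
t expect [160.8851 209.0577] [(array([163.9, 273.1]), 0.22)] [(array([148.3, 200. ]), 0.68)]
```

View pics/c13.png

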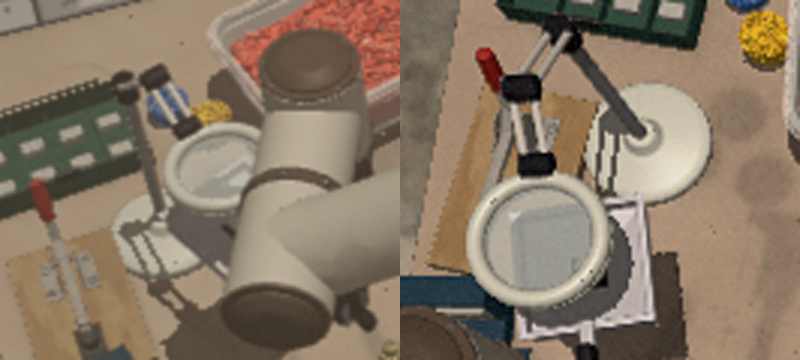

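The right half shows the tray under the lens ring, which is centred at crop (540,240), with the ring clear of the tray. The dark pocket edge is at (600,270), partly behind the ring. I apply a small final correction and settle.

```bash
python3 -m pendant '[[0,0.01,0.005,0,0,0,-1],[0,0.022,0.01,0,0,0,-1],[0,0.032,0.013,0,0,0,-1],[0,0.037,0.013,0,0,0,-1],[0,0.037,0.013,0,0,0,-1],[0,0.037,0.013,0,0,0,-1],[0,0.037,0.013,0,0,0,-1],[0,0.037,0.013,0,0,0,-1],[0,0.037,0.013,0,0,0,-1],[0,0.037,0.013,0,0,0,-1],[0,0.037,0.013,0,0,0,-1],[0,0.037,0.013,0,0,0,-1]]'
python3 - <<'E'
from h import *
np.set_printoptions(precision=4,suppress=True,linewidth=200)
p=ctrl.grab_frame('top');s=ctrl.grab_frame('scene')
o=ctrl.get_obs();T=o['position'];print(T,o['dq'])
R=o['eef_rot'];L=lambda v:T+R@np.array([v[0]+.17,-v[1],.0255-v[2]])
print('ball est',L([0,0,.0165]))
for n,q in(('s',s),('t',p)):
  for t in('ball_center','tray_seat','tray'):print(n,t,[(np.array(a['pixel']),round(a['p'],2)) for a in ctrl.place_of(q,t)[:2]])
print('expect',proj(p,L([0,0,.0165])),'corners',[proj(p,L([x*.056,y*.056,.028])).round(1).tolist() for x,y in((1,1),(1,-1),(-1,-1),(-1,1))])
print(p['pixels'][196:220,148:178].sum(2))
E
```

```text
time: 26.8
position: [0.4284, 0.3418, 0.2189]
eef_rot: [[0.973, 0.231, -0.002], [0.231, -0.973, 0.001], [-0.002, -0.002, -1.0]]
contact_force: [-0.3, -0.1, -1.7]
opening: 0.0118
finger_force: 112.2
[0.4283 0.3419 0.2189] [ 0.0068 -0.0997 -0.0027 -0.0416 -0.086   0.0207]
ball est [0.5937 0.3811 0.2096]
s ball_center [(array([199.6, 276.7]), 0.49)]
s tray_seat [(array([196.2, 271.7]), 0.73)]
s tray [(array([197.6, 275.1]), 0.6), (array([198. , 274.4]), 0.19)]
t ball_center []
t tray_seat [(array([159.9, 204.8]), 0.63)]
t tray [(array([161.7, 211.4]), 0.66)]
expect [158.8639 208.7387] corners [[133.2, 189.6], [177.6, 183.1], [181.8, 225.5], [136.4, 232.3]]
[[461 456 457 451 459 460 454 457 463 453 456 463 462 448 456 383 484 553 610 562 499 386 390 251 218 206 188 531 545 523]
 [453 442 459 448 457 449 460 456 454 450 447 450 462 454 460 389 478 546 596 561 501 391 341 231 223 227 208 539 548 481]
 [454 453 451 446 456 456 456 461 457 462 452 448 459 458 454 388 479 548 607 570 499 396 214 208 216 228 205 502 557 475]
 [452 449 449 450 453 456 451 453 447 460 455 459 457 451 458 400 492
[... 1814 characters left out ...]
647 667 577 518 444 376 233 365 166  48 177 235 237 219 228 233 223 219 208 535 537]
 [438 452 400 427 489 532 567 601 654 642 567 506 439 321 252 221 183 146 130 230 240 229 233 231 237 224 226 289 531 531]
 [439 484 509 544 572 582 632 641 611 524 477 440 332 246 361 245 232 237 241 237 233 233 227 240 232 231 212 533 538 537]
 [549 569 577 595 635 650 610 559 520 459 377 345 236 351 227 220 235 226 224 227 226 230 226 229 231 212 293 526 538 533]
 [584 617 623 628 592 539 504 486 417 349 257 390 329 219 219 223 217 220 221 226 229 234 228 229 232 202 529 532 532 533]
 [586 566 550 519 507 478 408 358 311 225 360 249 219 235 225 229 232 226 223 240 215 240 227 216 220 281 524 529 523 527]]
```

```bash
python3 -c "
from plant import ctrl
print(ctrl.close_job())"
```

```text
the job is handed in; nothing more can be done
None
```

I handed the job in at about 27 s: the scoop stands released on the bench, and the arm holds the tray level under the lens, with the ball's estimated position within about 2 mm of the lens centre line and 80 mm below the lens; in that final pose the top camera could not see the ball and the other camera found it only weakly, so it rests mainly on the arm's pose and an earlier view of the ball in the pocket.

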